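# Seat a bearing cup square in a pan-head housing

### The arm

A 6-joint arm with a two-finger parallel gripper is mounted at the origin on the work surface. World frame = base frame: x ahead of the robot, y to its left, z up, the work surface at z = 0. Lengths are in m, angles in rad, forces in N, time in s.
With the tool pointing down it reaches from about 0.25 to 0.725 m from the base axis. Payload 4 kg.
Tool frame: the origin (TCP) lies on the centre line of the jaws, within the pads' length; the fingertips stand 11 mm ahead of it and the grasp point (between the pads) lies 8 mm behind it; z points along the fingers, x is the direction in which the jaws open and shut, and the axes are right-handed (so a half turn about z gives the same grasp; the last joint's range is limited). The gripper opens to 85 mm and grips with 20 to 120 N. Pads are 22 mm wide; open, the fingers measure 114 mm over their backs; the gripper's body (76 mm by 85 mm) begins 54 mm behind the grasp point. The pads swing forward as they close: fully open they stand 13 mm farther back than shut.
Start: joints at [1.147, 0.241, 0.005, 1.335, 0, 1.571], TCP at [0.206, 0.456, 0.242] pointing down, gripper open.
Joint ranges: [-2.72, 2.72], [-1.05, 1.87], [-1.09, 1.28], [-1.99, 2.15], [-1.42, 1.44], [-3.14, 3.14]. Speed limits (rad/s): [2.79, 2.79, 3.14, 3.14, 3.14, 3.14].

### API

Orientations are given as a unit quaternion [x, y, z, w].
In Python, from workcell import bot, viewer, order gives the robot as it stands. The module is installed in compiled form; this text tells all that it offers.
- The arm moves only by the tool send_rows, never from a script. Its argument "increments" is a list that holds one entry, the list of rows, each a list of 4 numbers: the shift along the tool's x, y, z in m, then the turn about the tool's z in degrees. A call has exactly 8 rows; each row shifts and turns the pose as measured when the row begins, along the tool's axes as they then stand; what a row does not reach is not made up. A row lasts 1/10 s, in which the tool goes at most 50 mm and 8.59 degrees, less where a joint would pass 70% of its speed; a pose out of reach is approached as far as the arm can. A call is refused whole if a number of a shift passes 0.05 or a number of a turn 8.59, either way. A call with a gripper value outside its range is refused whole. "hand" is the closure, from -1 (fully open) to 1 (shut), so that 0 is half open, set as the call begins (left out, the last holds). The fingers move at their own pace and stop on an object; the grip force is fixed at half the most. Time passes only in rows, so rows that do not move let the fingers close, or fill a call up. It gives the time, the measured TCP pose, the force and the opening at its end, in the units of the state.
- bot.get_obs(): the state, without advancing time (a new reading comes with each control period).
- viewer.camera(name): name is "scene" or "side" or "wrist"; returns a dict with "image" (480x640x3 uint8, red, green, blue), "range_z" (480x640 float32, m along the optical axis (not along the pixel's ray), 0 where there is no reading), "camera_matrix" (3x3 intrinsics, pixels), "dist" ([k1, k2, p1, p2, k3] as OpenCV has them; the pictures are not rectified), "eye" and "rotation" of the camera in the world. Camera axes: x right, y down, z forward; pixel columns grow to the right and rows downward; lengths in m; the calibration is good to about 2 mm. A picture is of the moment at which its call begins.
- order.job_done(): hands the job in, once; it reports no verdict.
The state is a dict: "clock": time; "joint_pos": joint angles; "joint_vel": joint speeds; "tau": joint torques, N m; "eef_pos": TCP position; "tool_rot": TCP orientation; "ft_force": force on the tool from outside, world axes, zero at the start; "ft_torque": the same for the moment, N m; "grip_width": finger opening in m.
Only numpy, scipy, OpenCV 4.12 (cv2) and the standard library are available. Lean on these libraries where they do the work, as an engineer would, in place of code of your own. Each camera call takes 0.05 s, during which the arm holds its last target.

### The job

On the bench are two square aluminium housings; in one of them the steel bearing cup still stands proud of its bore. Tap that cup down a little at a time on opposite sides of its rim until its flange is fully home all round on the housing, never letting it lean more than about ten degrees on the way. Leave the small spare cup on the bench where it lies.

Things in the scene. Friction and masses are not known exactly. Their poses are not given: they have to be found in the camera images.
- cup: Steel bearing cup to be seated: rim band (flange) 90 mm outside, 66 mm inside, 12 mm high, flat top; its skirt is started in the bore, 16-21 mm proud, leaning up to 4 deg. Origin: on its axis at the flange's underside; z up along the axis. Tight fit: a push on one side (10 N at 30 mm/s) sinks that side, the far side hardly moves; it stays where left. Shut fingertips are the tool.
- bore (a point): Centre of the bore's mouth on the top face of the proud cup's housing, 50 mm above the bench, z up. Home: the cup's origin lies here, flange resting on the top face (a hard stop), flat rim top 62 mm above the bench. The housing is a square aluminium block, 116 x 116 x 50 mm, fixed to the bench; the bore is 75 mm across.
- finished: The other housing, same block and cup, its cup already home (rim top 62 mm above the bench), fixed to the bench; nothing to do here. Origin: centre of its underside. Which of the two housings stands left and which right varies.
- spare: A smaller loose spare bearing cup of steel, 58 mm across and 20 mm high, lying on the bench between the housings; to be left alone. Origin: centre of its underside.
Things that resemble listed ones, but are neither listed nor needed, are in the scene too. Leave any orange look-alike of the part that bears cup alone.

How it is judged:
At the end, for the whole second after the job is handed in: The cup's flange is home on the housing: its origin less than 4 mm above the bore's mouth and its axis within 4 degrees of upright (z of cup in the frame of bore below 0.004 m and angle between cup's own z axis and vertical below 0.07 rad); the robot touches nothing.
It fails at once if the cup leans more than 12 degrees (cocked in the bore) (angle between cup's own z axis and vertical above 0.21 rad).
It fails at once if the spare cup is moved more than 30 mm (distance of spare from where it was at the start of the episode above 0.03 m).
It also fails if it takes over 62 s, if anything falls off the work surface, if the arm or the gripper's body presses on something with over 40 N, if the wrist force passes 120 N, or if a joint passes its speed limit or range.

## Working session

There is one attempt and no reset: what is moved stays moved. The work goes in short steps, Python scripts to look and compute and a tool call to move; the robot and the scene stay as the last step left them, time stands still between calls to the robot, and variables do not carry over. Pictures are saved under pics/ and viewed, and the job is handed in when it is done.

Besides the shell and the picture viewer there is one more tool, called as name(argument=value, ...), one argument or row to a line, values as JSON. send_rows: Moves the arm, as the interface text tells. Its arguments: {"type":"object","properties":{"increments":{"type":"array","items":{"type":"array","items":{"type":"array","items":{"type":"number"}}}},"hand":{"type":"number"}},"required":["increments"]}

```bash
mkdir -p pics
cat > h.py <<'E'
import numpy as np, cv2
from workcell import bot, viewer, order
def snap(n,f):
    c=viewer.camera(n); cv2.imwrite(f'pics/{f}.png',c['image'][:,:,::-1]); np.savez(f'{f}.npz',**{k:np.array(v) for k,v in c.items()}); return c
def cloud(c):
    K=np.array(c['camera_matrix']);h,w=c['range_z'].shape
    u,v=np.meshgrid(np.arange(w),np.arange(h))
    p=cv2.undistortPoints(np.stack([u,v],-1).reshape(-1,1,2).astype(np.float64),K,np.array(c['dist'])).reshape(h,w,2)
    z=c['range_z'].astype(float)
    P=np.concatenate([p*z[...,None],z[...,None]],-1)
    W=P@np.array(c['rotation']).T+np.array(c['eye'])
    W[z==0]=np.nan
    return W
E
python3 - <<'E'
from h import *
for n in ("scene","side"):
    c=snap(n,n+"0"); print(n,c['eye'],c['rotation'],c['dist'])
print(bot.get_obs())
E
```

```text
scene [1.23579009 0.03564195 0.57010361] [ 0.58091109  0.66100487 -0.36457926 -0.30446155] [-0.13879524  0.          0.          0.          0.        ]
side [ 0.12360315 -0.86825866  0.67514352] [ 0.87286947 -0.18950151  0.09529356 -0.43943964] [-0.1466505  0.         0.         0.         0.       ]
{'clock': 0.1, 'joint_pos': array([1.14700773e+00, 2.41343086e-01, 3.87123455e-03, 1.33519931e+00,
       2.85242340e-05, 1.57079808e+00]), 'joint_vel': array([-0.00080938, -0.00091069,  0.00357261,  0.00188937,  0.00063802,
       -0.00057709]), 'tau': array([ 3.68031879e-04, -3.73138011e+01,  2.53010523e+01,  1.08692329e-02,
        2.01571197e-05, -7.21655535e-07]), 'eef_pos': array([0.20537922, 0.45528099, 0.24150393]), 'tool_rot': array([ 8.40005127e-01,  5.42577651e-01, -7.95173557e-04,  4.96643339e-04]), 'ft_force': array([-0.07655065, -0.86084475, -0.20210304]), 'ft_torque': array([ 0.00261437,  0.01428722, -0.02077829]), 'grip_width': 0.08509857494833127}
```

Rotation is a quaternion.

```bash
sed -i "s/np.array(c\['rotation'\]).T/R.from_quat(c['rotation']).as_matrix().T/; 1a from scipy.spatial.transform import Rotation as R" h.py
```

```text
(no output)
```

View pics/scene0.png

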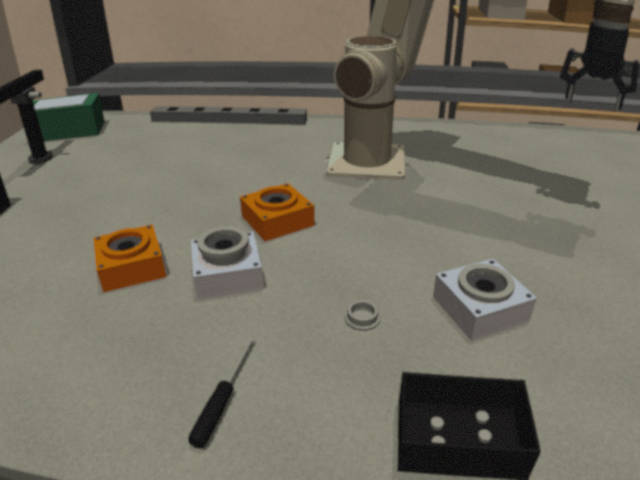

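View pics/side0.png

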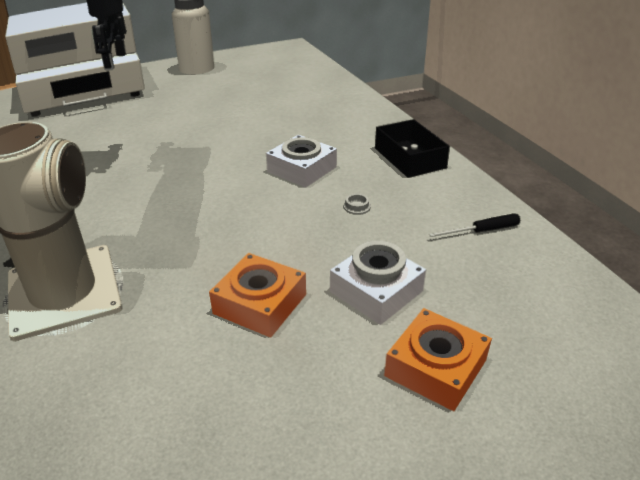

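The scene picture shows the proud cup at about (223,243), standing in the white housing on the robot's right; in the side view it is at (378,260). The finished housing is at scene (487,283) and the spare at (362,314). Next I measure the proud cup.

```bash
cat >> h.py <<'E'
def load(f): 
    d=np.load(f+'.npz'); return {k:d[k] for k in d}
def plane(P):
    A=np.c_[P[:,:2],np.ones(len(P))]; m=np.ones(len(P),bool)
    for _ in range(6):
        s=np.linalg.lstsq(A[m],P[m,2],rcond=None)[0]; r=P[:,2]-A@s; m=abs(r)<max(0.0015,2*r[m].std())if _<5 else m
    return s,m,r[m].std()
def circ(xy):
    h=cv2.convexHull(xy.astype(np.float32))[:,0]
    (e,rad)=cv2.minEnclosingCircle(h); A=np.c_[2*h,np.ones(len(h))]
    s=np.linalg.lstsq(A,(h**2).sum(1),rcond=None)[0]
    return e,rad,s[:2],np.sqrt(s[2]+s[:2]@s[:2])
E
python3 - <<'E'
from h import *
for n,(u,v),(u2,v2) in (("scene",(223,243),(487,283)),("side",(378,260),(301,150))):
    c=load(n+"0"); W=cloud(c)
    for a,b in((u,v),(u2,v2)):
        B=W[b-45:b+50,a-55:a+56].reshape(-1,3); B=B[~np.isnan(B[:,0])]
        t=B[(B[:,2]>.035)&(B[:,2]<.11)]
        print(n,len(t),t.min(0).round(3),t.max(0).round(3),np.histogram(t[:,2],np.arange(.035,.11,.005))[0])
        m=t[:,2]>.057
        q=t[m]; s,mm,sd=plane(q); 
        zc=s[:2]@q.mean(0)[:2]+s[2]
        print('  ',circ(q[:,:2]),'plane',s,'n',mm.sum(),sd)
        f=t[(t[:,2]<.055)&(t[:,2]>.045)]
        print('  face',f.mean(0),cv2.minAreaRect(f[:,:2].astype(np.float32)))
E
```

```text
scene 3968 [ 0.304 -0.303  0.035] [ 0.589 -0.156  0.082] [ 250  238 1255  675  167  104  471  211  567   30    0    0    0    0]
   ((0.4465862810611725, -0.22061721980571747), 0.1152285784482956, array([ 0.44517326, -0.21854124]), np.float64(0.10554122004440979)) plane [0.07489562 0.0092295  0.03629504] n 1426 0.0048109488179764095
  face [ 0.49028071 -0.21559834  0.04949218] ((0.4468459486961365, -0.23110023140907288), (0.2832018733024597, 0.14596007764339447), 1.1708788871765137)
scene 3859 [0.481 0.137 0.035] [0.639 0.294 0.064] [ 233  261 1834  599  351  581    0    0    0    0    0    0    0    0]
   ((0.5598382353782654, 0.21576248109340668), 0.04650484770536423, array([0.5598212 , 0.21492755]), np.float64(0.045052974012683156)) plane [0.00509421 0.00120525 0.05775936] n 684 0.0008725824560650273
  face [0.57035144 0.21343752 0.04931004] ((0.5594287514686584, 0.21511273086071014), (0.11990484595298767, 0.11902551352977753), 28.017751693725586)
side 3852 [ 0.44  -0.347  0.035] [ 0.591 -0.178  0.082] [ 213  209 1125  564   49   52  666  220  723   31    0    0    0    0]
   ((0.5142192840576172, -0.23103898763656616), 0.047263987362384796, array([ 0.51480798, -0.23109403]), np.float64(0.04566263475156278)) plane [-0.00355789 -0.02295237  0.06904562] n 1691 0.005267180014373433
  face [ 0.50189612 -0.25372253  0.04944163] ((0.5018570423126221, -0.25256115198135376), (0.12298328429460526, 0.16190074384212494), 57.368682861328125)
side 1619 [0.482 0.133 0.035] [0.639 0.293 0.065] [130 136 511 425 162 255   0   0   0   0   0   0   0   0]
   ((0.5567782521247864, 0.2153567224740982), 0.04892344027757645, array([0.55927741, 0.21463075]), np.float64(0.04626404901080492)) plane [0.00843202 0.00517817 0.05514574] n 322 0.0013570453786330911
  face [0.55463754 0.20215393 0.04986441] ((0.559314489364624, 0.21434056758880615), (0.1239507719874382, 0.12117421627044678), 28.372629165649414)
```

```bash
cat >> h.py <<'E'
def cup(W,c0=(.514,-.230),lo=.056):
    B=W.reshape(-1,3); B=B[~np.isnan(B[:,0])]
    r=np.hypot(B[:,0]-c0[0],B[:,1]-c0[1]); q=B[(r<.052)&(r>.033)&(B[:,2]>lo)&(B[:,2]<.095)]
    # top surface: highest per 12-deg sector/ 
    an=np.arctan2(q[:,1]-c0[1],q[:,0]-c0[0]); k=np.floor(an/np.pi*12).astype(int)
    T=[]
    for i in set(k):
        s=q[k==i]; zt=np.percentile(s[:,2],90); T.append(s[abs(s[:,2]-zt)<.004])
    T=np.vstack(T); s,m,sd=plane(T); T=T[m]
    e,rad,cc,rr=circ(T[:,:2])
    n=np.r_[-s[:2],1]; n/=np.linalg.norm(n)
    tc=np.r_[e,s[:2]@np.array(e)+s[2]]
    print('top centre',tc.round(4),'rad',round(rad,4),'ls',cc.round(4),rr.round(4),'slope deg',np.degrees(s[:2]).round(2),'lean',np.degrees(np.arccos(n[2])).round(2),'sd',sd.round(5),len(T),'origin',(tc-.012*n).round(4))
    return s,tc
E
python3 - <<'E'
from h import *
Ws=[cloud(load(n+"0")) for n in("scene","side")]
for W in Ws: cup(W)
cup(np.concatenate([w.reshape(-1,3) for w in Ws]))
for W in Ws: cup(W,(.5595,.215))
for W in Ws:
    B=W.reshape(-1,3);B=B[~np.isnan(B[:,0])]
    f=B[(abs(B[:,2]-.05)<.003)&(np.hypot(B[:,0]-.514,B[:,1]+.23)<.085)]; print(f.mean(0),cv2.minAreaRect(f[:,:2].astype(np.float32)))
E
```

```text
top centre [ 0.5152 -0.2302  0.0782] rad 0.0456 ls [ 0.5149 -0.2301] 0.0442 slope deg [1.2  0.57] lean 1.33 sd 0.00085 451 origin [ 0.5155 -0.2301  0.0662]
top centre [ 0.5145 -0.2315  0.078 ] rad 0.0469 ls [ 0.5146 -0.2312] 0.0453 slope deg [0.7  0.28] lean 0.76 sd 0.00092 632 origin [ 0.5147 -0.2314  0.066 ]
top centre [ 0.5145 -0.2315  0.0781] rad 0.0469 ls [ 0.5146 -0.2312] 0.0453 slope deg [0.95 0.41] lean 1.04 sd 0.00091 1087 origin [ 0.5147 -0.2314  0.0661]
top centre [0.5601 0.2154 0.0609] rad 0.0463 ls [0.5597 0.2152] 0.0449 slope deg [0.28 0.1 ] lean 0.3 sd 0.00083 637 origin [0.5602 0.2154 0.0489]
top centre [0.5584 0.2141 0.0614] rad 0.0483 ls [0.56   0.2143] 0.0457 slope deg [ 0.02 -0.01] lean 0.02 sd 0.00113 266 origin [0.5584 0.2141 0.0494]
[ 0.53718167 -0.22295895  0.04972548] ((0.5146617889404297, -0.23036623001098633), (0.1218126118183136, 0.11583913117647171), 20.95378875732422)
[ 0.50252463 -0.25255777  0.04955344] ((0.5143924355506897, -0.23095853626728058), (0.11984146386384964, 0.11785796284675598), 20.442222595214844)
```

send_rows(
  increments=[
    [[-0.031, 0.0375, 0, 0], [-0.031, 0.0375, 0, 0], [-0.031, 0.0375, 0, 0], [-0.031, 0.0375, 0, 0], [-0.031, 0.0375, 0, 0], [-0.031, 0.0375, 0, 0], [-0.031, 0.0375, 0, 0], [-0.031, 0.0375, 0, 0]],
  ],
  hand=1,
)

```text
clock: 0.9
eef_pos: [0.3796, 0.1005, 0.2381]
tool_rot: [0.836, 0.549, -0.003, 0.001]
ft_force: [-0.2, 1.0, -0.2]
grip_width: 0.0002
```

send_rows(
  increments=[
    [[-0.031, 0.0375, 0, 0], [-0.031, 0.0375, 0, 0], [-0.031, 0.0375, 0, 0], [-0.031, 0.0375, 0, 0], [-0.031, 0.0375, 0, 0], [-0.031, 0.0375, 0, 0], [-0.031, 0.0375, 0, 0], [0, 0, 0, 0]],
  ],
)

```text
clock: 1.7
eef_pos: [0.5354, -0.2186, 0.234]
tool_rot: [0.838, 0.546, -0.004, -0.001]
ft_force: [-0.2, 0.9, -1.3]
grip_width: -0.0001
```

```bash
cat >> h.py <<'E'
C0=np.array([.5145,-.2308])
def rel(t,z=None):
    """tool-frame shift to world xy t (, z)"""
    o=bot.get_obs(); M=R.from_quat(o['tool_rot']).as_matrix()
    d=np.r_[np.array(t),o['eef_pos'][2] if z is None else z]-o['eef_pos']
    return (M.T@d).round(4)
def st():
    o=bot.get_obs(); M=R.from_quat(o['tool_rot']).as_matrix()
    print('t',round(o['clock'],2),'tcp',o['eef_pos'].round(4),'F',o['ft_force'].round(1),'w',round(o['grip_width'],4),'xax',M[:,0].round(3),'zax',M[:,2].round(3),'toolrel',(M.T@(o['eef_pos']-np.r_[C0,0]))[:2].round(4))
E
python3 - <<'E'
from h import *
st(); print(bot.get_obs()['joint_pos'].round(2))
ax=R.from_quat(bot.get_obs()['tool_rot']).as_matrix()
print(rel(C0+.039*ax[:2,1],.1))
E
```

```text
t 1.7 tcp [ 0.5354 -0.2186  0.234 ] F [-0.2  0.9 -1.3] w -0.0001 xax [ 0.405  0.914 -0.005] zax [-0.007 -0.002 -1.   ] toolrel [0.0184 0.0129]
[-0.39  0.41  0.22  1.39 -0.    0.03]
[-0.0189  0.0256  0.134 ]
```

send_rows(
  increments=[
    [[-0.0065, 0.0085, 0, 0], [-0.0065, 0.0085, 0.02, 0], [-0.0065, 0.0085, 0.035, 0], [0, 0, 0.035, 0], [0, 0, 0.025, 0], [0, 0, 0.01, 0], [0, 0, 0, 0], [0, 0, 0, 0]],
  ],
)

```text
clock: 2.5
eef_pos: [0.5483, -0.2471, 0.1022]
tool_rot: [0.839, 0.545, -0.005, -0.004]
ft_force: [0.1, -0.8, 0.6]
grip_width: 0.0
```

Run:
```python
from h import *
st(); snap('scene','s1'); snap('wrist','w1')
```

```text
t 2.5 tcp [ 0.5483 -0.2471  0.1022] F [ 0.1 -0.8  0.6] w 0.0 xax [ 0.407  0.913 -0.004] zax [-0.012  0.001 -1.   ] toolrel [-0.0015  0.0363]
```

View pics/w1.png

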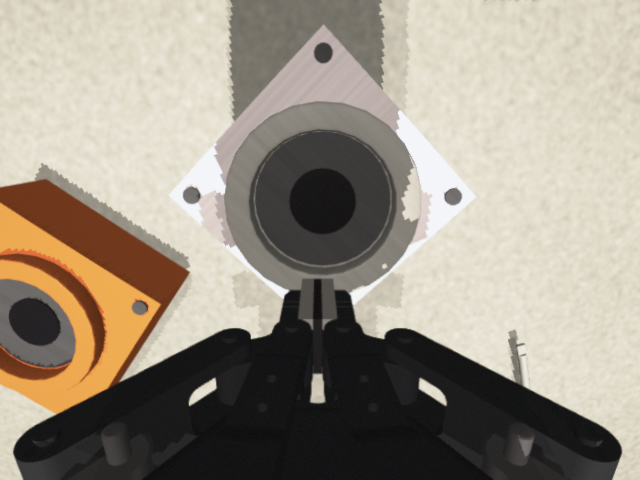

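View pics/s1.png

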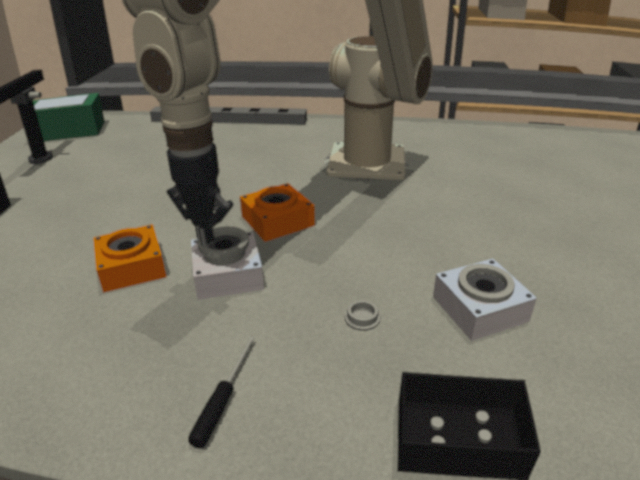

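The wrist view shows the shut tips at (318,285), over the rim's +y side and in line with the cup's axis. The scene view agrees. I start tapping.

send_rows(
  increments=[
    [[0.001, 0.002, 0.003, 0], [0, 0, 0.003, 0], [0, 0, 0.003, 0], [0, 0, 0.003, 0], [0, 0, 0.003, 0], [0, 0, 0.003, 0], [0, 0, 0.003, 0], [0, 0, 0.003, 0]],
  ],
)

```text
clock: 3.4
eef_pos: [0.555, -0.2487, 0.0847]
tool_rot: [0.839, 0.545, -0.001, 0.002]
ft_force: [-1.1, 0.9, 5.5]
grip_width: -0.0002
```

Run:
```python
from h import *
st()
cup(cloud(snap('wrist','w2'))); 
cup(cloud(load('w1')))
```

```text
t 3.4 tcp [ 0.555  -0.2487  0.0847] F [-1.1  0.9  5.5] w -0.0002 xax [ 0.407  0.914 -0.004] zax [ 0.001 -0.004 -1.   ] toolrel [-0.0001  0.0445]
top centre [ 0.5133 -0.2288  0.0757] rad 0.0448 ls [ 0.5134 -0.2288] 0.0445 slope deg [-2.66  1.64] lean 3.12 sd 0.00061 14458 origin [ 0.5128 -0.2285  0.0638]
top centre [ 0.5126 -0.2286  0.0788] rad 0.0448 ls [ 0.5127 -0.2284] 0.0444 slope deg [0.77 0.31] lean 0.83 sd 0.00062 11982 origin [ 0.5128 -0.2285  0.0668]
```

send_rows(
  increments=[
    [[0, 0, -0.02, 0], [0, -0.01, -0.01, 0], [0, -0.04, 0, 0], [0, -0.03, 0, 0], [0, -0.006, 0, 0], [0, 0, 0.01, 0], [0, 0, 0.003, 0], [0, 0, 0.003, 0]],
  ],
)

```text
clock: 4.25
eef_pos: [0.4735, -0.2125, 0.0965]
tool_rot: [0.839, 0.545, -0.001, 0.002]
ft_force: [0.4, 0.8, -0.3]
grip_width: 0.0
```

Run:
```python
from h import *
st()
```

```text
t 4.25 tcp [ 0.4735 -0.2125  0.0965] F [ 0.4  0.8 -0.3] w 0.0 xax [ 0.407  0.913 -0.004] zax [ 0.001 -0.005 -1.   ] toolrel [-0.0003 -0.0446]
```

send_rows(
  increments=[
    [[0, 0.004, 0.003, 0], [0, 0, 0.003, 0], [0, 0, 0.003, 0], [0, 0, 0.003, 0], [0, 0, 0.003, 0], [0, 0, 0.003, 0], [0, 0, 0.003, 0], [0, 0, 0.003, 0]],
  ],
)

```text
clock: 5.05
eef_pos: [0.4776, -0.2144, 0.0733]
tool_rot: [0.839, 0.545, -0.002, -0.0]
ft_force: [-4.1, 1.4, 8.2]
grip_width: -0.0002
```

```bash
sed -i 's/^C0=.*/C0=np.array([.513,-.2287])/' h.py
python3 - <<'E'
from h import *
st()
cup(cloud(snap('wrist','w3')));
E
```

```text
t 5.05 tcp [ 0.4776 -0.2144  0.0733] F [-4.1  1.4  8.2] w -0.0002 xax [ 0.407  0.913 -0.004] zax [-0.004 -0.002 -1.   ] toolrel [-0.0016 -0.0384]
top centre [ 0.4914 -0.2192  0.0569] rad 0.0385 ls [ 0.4994 -0.2233] 0.036 slope deg [-59.54  25.08] lean 48.43 sd 0.00612 2738 origin [ 0.4831 -0.2157  0.0489]
```

View pics/w3.png

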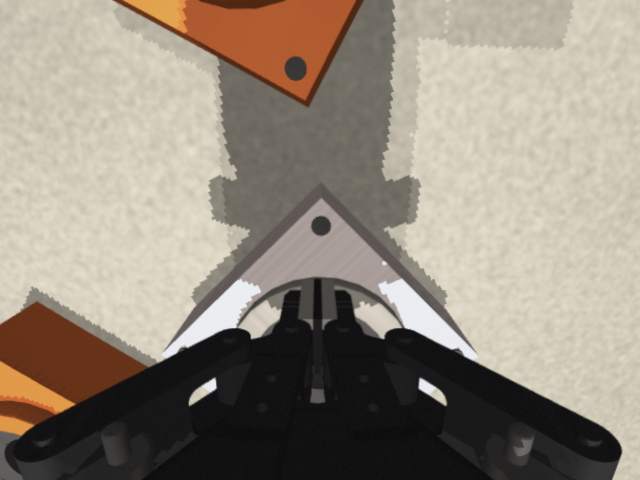

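The last tap went further than I intended: the -y side is almost home, and the lean should be about 8°. I lift and measure before going on.

send_rows(
  increments=[
    [[0, 0, -0.025, 0], [0, 0.01, -0.015, 0], [0, 0.04, 0, 0], [0, 0.028, 0, 0], [0.001, 0, 0, 0], [0, 0, 0, 0], [0, 0, 0, 0], [0, 0, 0, 0]],
  ],
)

```text
clock: 5.9
eef_pos: [0.5502, -0.2454, 0.1107]
tool_rot: [0.839, 0.545, -0.004, -0.002]
ft_force: [-0.4, 0.8, 0.2]
grip_width: 0.0003
```

Run:
```python
from h import *
st()
cup(cloud(snap('wrist','w4')));
```

```text
t 5.9 tcp [ 0.5502 -0.2454  0.1107] F [-0.4  0.8  0.2] w 0.0003 xax [ 0.407  0.913 -0.004] zax [-0.009  0.    -1.   ] toolrel [-0.0005  0.0399]
top centre [ 0.5122 -0.228   0.0649] rad 0.0449 ls [ 0.5122 -0.2281] 0.0445 slope deg [ 4.66 -1.53] lean 4.89 sd 0.00062 9833 origin [ 0.5132 -0.2283  0.053 ]
```

View pics/w4.png

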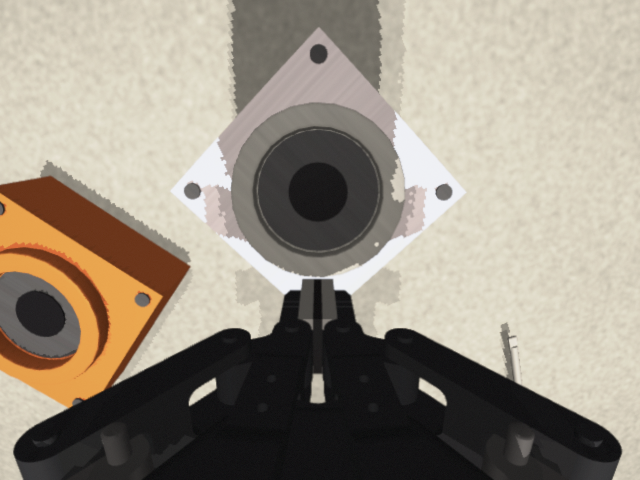

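The cup is clear in the picture, centred at (318,190). It leans 4.9° with the +y side high, and its origin is about 3 mm up. Now I tap the +y side.

send_rows(
  increments=[
    [[0, 0, 0.012, 0], [0, 0, 0.01, 0], [0, 0, 0.003, 0], [0, 0, 0.003, 0], [0, 0, 0.003, 0], [0, 0, 0.003, 0], [0, 0, 0.003, 0], [0, 0, 0.0, 0]],
  ],
)

```text
clock: 6.75
eef_pos: [0.5493, -0.2452, 0.0738]
tool_rot: [0.839, 0.545, -0.003, -0.001]
ft_force: [0.4, -0.9, 0.2]
grip_width: -0.0
```

Run:
```python
from h import *
st()
```

```text
t 6.75 tcp [ 0.5493 -0.2452  0.0738] F [ 0.4 -0.9  0.2] w -0.0 xax [ 0.407  0.913 -0.003] zax [-0.006 -0.001 -1.   ] toolrel [-0.0006  0.0395]
```

Run:
```python
from h import *
cup(cloud(snap('wrist','w5')));
```

```text
top centre [ 0.5128 -0.2285  0.0622] rad 0.0448 ls [ 0.5128 -0.2285] 0.0445 slope deg [0.03 0.26] lean 0.26 sd 0.00061 13032 origin [ 0.5128 -0.2284  0.0502]
```

The rim top reads 62 mm and the lean 0.3°. I press both sides lightly to confirm the hard stop.

send_rows(
  increments=[
    [[0, 0, 0.002, 0], [0, 0, 0.002, 0], [0, 0, 0.002, 0], [0, 0, 0.002, 0], [0, 0, 0, 0], [0, 0, 0, 0], [0, 0, 0, 0], [0, 0, 0.001, 0]],
  ],
)

```text
clock: 7.6
eef_pos: [0.5501, -0.2455, 0.0725]
tool_rot: [0.839, 0.545, -0.001, 0.001]
ft_force: [-2.9, 1.7, 11.6]
grip_width: 0.0002
```

send_rows(
  increments=[
    [[0, 0, -0.02, 0], [0, -0.01, -0.01, 0], [0, -0.04, 0, 0], [0, -0.027, 0, 0], [0, 0, 0, 0], [0, 0, 0.01, 0], [0, 0, 0.003, 0], [0, 0, 0.003, 0]],
  ],
)

```text
clock: 8.4
eef_pos: [0.4759, -0.2125, 0.0836]
tool_rot: [0.839, 0.545, -0.002, 0.0]
ft_force: [-0.4, 0.4, 0.5]
grip_width: -0.0004
```

Run:
```python
from h import *
st()
```

```text
t 8.4 tcp [ 0.4759 -0.2125  0.0836] F [-0.4  0.4  0.5] w -0.0004 xax [ 0.407  0.913 -0.003] zax [-0.003 -0.002 -1.   ] toolrel [-0.0006 -0.0407]
```

send_rows(
  increments=[
    [[0, 0.001, 0.003, 0], [0, 0, 0.003, 0], [0, 0, 0.003, 0], [0, 0, 0.002, 0], [0, 0, 0.002, 0], [0, 0, 0.002, 0], [0, 0, 0.002, 0], [0, 0, 0.002, 0]],
  ],
)

```text
clock: 9.2
eef_pos: [0.4777, -0.2133, 0.0722]
tool_rot: [0.839, 0.545, -0.002, 0.001]
ft_force: [-4.7, 2.8, 15.0]
grip_width: -0.0
```

send_rows(
  increments=[
    [[0, 0, -0.03, 0], [0, 0, -0.05, 0], [0, 0.03, -0.05, 0], [0, 0.04, -0.03, 0], [0, 0.04, 0, 0], [0, 0.01, 0, 0], [0, 0, 0, 0], [0, 0, 0, 0]],
  ],
)

```text
clock: 10.0
eef_pos: [0.5873, -0.2615, 0.2308]
tool_rot: [0.839, 0.545, -0.002, -0.0]
ft_force: [-0.0, -0.8, -0.3]
grip_width: 0.0002
```

Run:
```python
from h import *
st()
cup(cloud(snap('wrist','w6'))); cup(cloud(snap('scene','s6'))); cup(cloud(snap('side','d6')))
```

```text
t 10.0 tcp [ 0.5873 -0.2615  0.2308] F [-0.  -0.8 -0.3] w 0.0002 xax [ 0.407  0.913 -0.003] zax [-0.004 -0.002 -1.   ] toolrel [-0.0005  0.0807]
top centre [ 0.5131 -0.2284  0.062 ] rad 0.0451 ls [ 0.5131 -0.2284] 0.0445 slope deg [ 0.61 -0.25] lean 0.66 sd 0.00068 4019 origin [ 0.5132 -0.2285  0.05  ]
top centre [ 0.5143 -0.2295  0.0616] rad 0.0461 ls [ 0.5147 -0.2302] 0.0445 slope deg [ 0.29 -0.34] lean 0.45 sd 0.00073 467 origin [ 0.5144 -0.2295  0.0496]
top centre [ 0.5155 -0.2315  0.0613] rad 0.0465 ls [ 0.5148 -0.2311] 0.045 slope deg [ 0.43 -0.03] lean 0.43 sd 0.00089 592 origin [ 0.5156 -0.2315  0.0493]
```

View pics/s6.png

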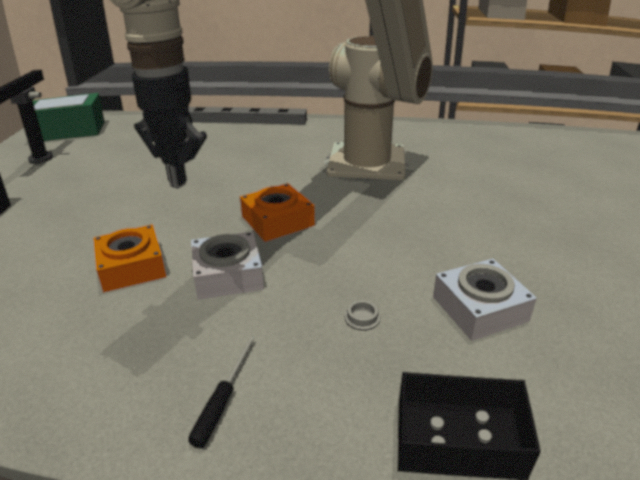

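In the scene picture the cup at (226,250) is flush, like the finished one. The spare is still at (362,314), and the gripper is clear, high up at (175,170). All three cameras agree the cup is home, so I hand in.

```bash
python3 -c "
from h import *
print(order.job_done())"
```

```text
the job is handed in; nothing more can be done
None
```

The cup is home in its housing, and I handed the job in at about 10 s of the 62 s allowed. I tapped it down with the shut fingertips on opposite sides of the rim: +y, −y, +y, then a light confirming press on each side.

- **Final height:** the three cameras put the rim top at 61.3–62.0 mm, so the cup's origin is within about 1 mm of the bore mouth (limit 4 mm).
- **Final lean:** 0.4–0.7° (limit 4°), which is about the noise of the measurement.
- **Confirming presses:** with the fingertips near 62 mm, the force rose to 12 N on one side and 15 N on the other, as expected at the hard stop.
- **Spare and arm:** the spare sits at the same pixels as at the start. The arm was clear of everything, at 0.23 m height.

**Second tap too deep:** it sank its side about 15 mm instead of the roughly 9 mm I intended. I measured a lean of 4.9° straight afterwards. My estimate from the fingertip heights during that tap was about 8°, so the two disagree, but both are under the limit.

**Camera offset:** the cup's position differed by 2–4 mm between the wrist camera and the fixed cameras, which is about what the calibration allows.

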